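# Tap home the cork caps of three bamboo tubes, tallest first

## Task

Close the three upright bamboo tubes on the bench by tapping their raised cork caps gently down with the fingertips until each cap's head sits on the tube's rim: first the tallest tube, then the middle one, then the shortest. Do not lift, tip or shift the tubes, and leave the other things on the bench where they are.

Things in the scene. Friction and masses are not known exactly. Their poses are not given: they have to be found in the camera images.
- tall_tube: the tall one of three soot-dark upright bamboo tubes, standing loose on the bench (0.2 to 0.4 kg): 126 mm high without its cap, 54 mm across; origin at the centre of its underside, z up the tube
- tall_cap_top (a point): centre of the top face of the tall tube's cork cap. The cap head is a flat disc 44 mm across and 16 mm thick, of springy cork that gives about 1 mm per 4 N and springs back; pushed fully home its top is 142 mm above the bench
- tall_cap (a joint): how far that cap is pushed into its tube, in m: 0 = 14 mm proud (gap under the cap head), 0.014 = home, the head on the tube's rim. The cork slides down against about 2.5 N of friction and stays where it is left; it cannot be pulled out. It starts 10 to 14 mm proud
- middle_tube: the middle one of three soot-dark upright bamboo tubes, standing loose on the bench (0.2 to 0.4 kg): 98 mm high without its cap, 54 mm across; origin at the centre of its underside, z up the tube
- middle_cap_top (a point): centre of the top face of the middle tube's cork cap. The cap head is a flat disc 44 mm across and 16 mm thick, of springy cork that gives about 1 mm per 4 N and springs back; pushed fully home its top is 114 mm above the bench
- middle_cap (a joint): how far that cap is pushed into its tube, in m: 0 = 14 mm proud (gap under the cap head), 0.014 = home, the head on the tube's rim. The cork slides down against about 2.5 N of friction and stays where it is left; it cannot be pulled out. It starts 10 to 14 mm proud
- short_tube: the short one of three soot-dark upright bamboo tubes, standing loose on the bench (0.2 to 0.4 kg): 70 mm high without its cap, 54 mm across; origin at the centre of its underside, z up the tube
- short_cap_top (a point): centre of the top face of the short tube's cork cap. The cap head is a flat disc 44 mm across and 16 mm thick, of springy cork that gives about 1 mm per 4 N and springs back; pushed fully home its top is 86 mm above the bench
- short_cap (a joint): how far that cap is pushed into its tube, in m: 0 = 14 mm proud (gap under the cap head), 0.014 = home, the head on the tube's rim. The cork slides down against about 2.5 N of friction and stays where it is left; it cannot be pulled out. It starts 10 to 14 mm proud
- spatula: white bone spatula, 145 x 22 x 6 mm, lying flat along its x; loose bystander, origin at its underside on the bench
- lip_rest: amber horn lip rest, a small bridge 46 x 24 x 22 mm high; loose bystander, origin at its underside on the bench
- heat_bar: steel heat-bending bar with a square wooden handle, 345 mm long along its x, 28 mm high; loose bystander, origin at its underside on the bench
- ferrule: brass ring, 36 mm across and 20 mm high, lying flat; loose bystander, origin at its underside on the bench
- sanding_block: wooden sanding block, 70 x 42 x 30 mm high; loose bystander, origin at its underside on the bench
There are look-alikes about, which are no part of the job. What is shaped like the middle_tube but green, purple or turquoise is not meant.

How it is judged:
By the outcome, as a careful person would: the job done as asked, in the order asked, and still so for the second after the job is handed in, with the robot touching nothing.
It also fails if it takes over 48 s, if anything falls off the work surface, if the arm or the gripper's body presses on something with over 40 N, if the wrist force passes 120 N, or if a joint passes its speed limit or range.

## Robot

A 7-joint arm with a two-finger parallel gripper is mounted at the origin on the work surface. World frame = base frame: x ahead of the robot, y to its left, z up, the work surface at z = 0. Lengths are in m, angles in rad, forces in N, time in s.
With the tool pointing down it reaches from about 0.4 to 0.875 m from the base axis. Payload 19.3 kg.
Tool frame: the origin (TCP) lies where the fingers leave the gripper's body, on its centre line; the fingertips stand bot.tip_reach ahead of it and the grasp point (between the pads) lies 54 mm ahead of it (bot.tip_reach is the distance from the TCP to the fingertips, in m); z points along the fingers, y is the line along which they close (so a half turn about z gives the same grasp; the last joint's range is limited). The gripper opens to 85 mm and grips with 20 to 120 N. Pads are 22 mm wide; open, the fingers measure 114 mm over their backs; the gripper's body (76 mm by 85 mm) begins 54 mm behind the grasp point. The pads swing forward as they close: fully open they stand 13 mm farther back than shut.
Start: joints at [1.095, 0.521, -0.036, 1.599, 0.021, 1.021, -0.113], TCP at [0.247, -0.574, 0.304] pointing down, gripper open.
Joint ranges: [-2.91, 2.91], [-0.3, 2.13], [-1.5, 1.42], [0.17, 2.43], [-1.26, 4.41], [0.16, 1.93], [-2.52, 2.52]. Speed limits (rad/s): [1.89, 1.89, 2.39, 2.39, 3.01, 3.01, 3.01].

## Interface

Orientations are given as [roll, pitch, yaw] about the fixed x, y, z axes, in that order (R = Rz(yaw) Ry(pitch) Rx(roll)).
In Python, from workcell import bot gives the robot as it stands. The module is installed in compiled form; this text tells all that it offers.
- The arm moves only by the shell command python3 -m jog 'ROWS' [FORCE]. ROWS is JSON, a list that holds one entry, the list of rows, each a list of 7 numbers: the shift along the tool's x, y, z in mm, then the turn, a rotation vector about the tool's x, y, z in rad, then the opening, from 0 (shut) to 1 (fully open). In form: [[[tx, ty, tz, wx, wy, wz, fingers], ...]]. A call has 1 to 5 rows; each row shifts and turns the commanded pose from where the row before left it, along the tool's axes as they then stand; what a row does not reach is not made up. A row lasts 1/10 s, in which the tool goes at most 50 mm and 8.59 degrees, less where a joint would pass 70% of its speed; a pose out of reach is approached as far as the arm can. A call is refused whole if a number of a shift passes 50 or a number of a turn 0.15, either way. A call with a gripper value outside its range is refused whole. The fingers move at their own pace and stop on an object; FORCE is the grip in N (left out, the last holds). Time passes only in rows, so rows that do not move let the fingers close. It gives the time, the measured TCP pose, the force, the opening and the grip force at its end, in the units of the state.
- bot.observe(): the state, without advancing time (a new reading comes with each control period).
- bot.grab_frame(name): name is "scene" or "top"; returns a dict with "img" (480x640x3 uint8, red, green, blue), "intrinsics" (3x3 intrinsics, pixels), "R" (3x3) and "t" (3): a world point X has camera coordinates R X + t. Camera axes: x right, y down, z forward; pixel columns grow to the right and rows downward; lengths in m; the calibration is good to about 2 mm. A picture is of the moment at which its call begins. There is no depth.
- bot.job_done(): hands the job in; it is judged then, once.
Trained networks look in a picture, given as the dict that the camera call returned (one of the last four; its "shot" number tells which), for a name from the list of things; names that differ only in an ending like _2 or _b are one class to them, and where a whole thing is asked for, a point or a joint stands for the part that bears it (a point fixed in the world has none). Each returns a list of dicts, best first, with "conf" (0 to 1); they miss things now and then, are a little off and sometimes report something else, mostly with a low value. They report only what shows in the picture. A call takes as long as a camera call. They do not tell look-alikes from the thing itself.
- bot.trace(query, picture): "region" (480x640 bool, what is visible of it).
- bot.spot_point(query, picture): "xyz" ([x, y, z] in m, in world coordinates, good to about 4 mm: a listed point, or the origin of a listed thing).
The state is a dict: "clock": time; "qpos": joint angles; "qd": joint speeds; "joint_efforts": joint torques, N m; "position": TCP position; "tool_rot": TCP orientation; "force": force on the tool from outside, world axes, zero at the start; "moment": the same for the moment, N m; "grip_width": finger opening in m; "finger_force": force on a finger pad.
Only numpy, scipy, OpenCV 4.12 (cv2) and the standard library are available. Lean on these libraries where they do the work, as an engineer would, in place of code of your own. Each camera call takes 0.05 s, during which the arm holds its last target. There are 200 camera calls.

## Working session

There is one attempt and no reset: what is moved stays moved. The work goes in short steps, Python scripts to look and compute and a shell command to move; the robot and the scene stay as the last step left them, time stands still between calls to the robot, and variables do not carry over. Pictures are saved under pics/ and viewed, at most 10 in all, crops included, and the job is handed in when it is done.

```bash
mkdir -p pics; python3 - <<'E'
from workcell import bot
import cv2,numpy as np
s=bot.observe();print({k:np.round(v,3).tolist() for k,v in s.items()},bot.tip_reach)
for n in("scene","top"):
    f=bot.grab_frame(n);cv2.imwrite(f"pics/{n}0.png",f["img"][:,:,::-1])
    P=f["intrinsics"];R=f["R"];t=f["t"]
    for q in("tall_cap_top","middle_cap_top","short_cap_top","tall_tube","middle_tube","short_tube"):
        for d in bot.spot_point(q,f)[:4]:
            c=R@np.array(d["xyz"])+t;u=P@c/c[2]
            print(n,q,round(d["conf"],2),np.round(d["xyz"],3),u[:2].round())
E
```

```text
{'clock': 0.0, 'qpos': [1.095, 0.522, -0.036, 1.6, 0.021, 1.021, -0.113], 'qd': [-0.001, -0.0, 0.0, -0.0, 0.0, -0.001, -0.0], 'joint_efforts': [-0.001, -92.712, 1.979, -36.993, 0.018, 0.008, 0.0], 'position': [0.247, -0.574, 0.303], 'tool_rot': [-3.141, 0.0, 0.406], 'force': [-0.261, -0.251, 0.469], 'moment': [-0.005, 0.01, 0.015], 'finger_force': 0.0, 'grip_width': 0.085} 0.0726
scene tall_cap_top 0.79 [0.596 0.038 0.156] [382. 215.]
scene tall_cap_top 0.4 [0.555 0.189 0.101] [437. 189.]
scene middle_cap_top 0.88 [ 0.512 -0.341  0.126] [151. 280.]
scene middle_cap_top 0.81 [ 0.377 -0.285  0.13 ] [159. 209.]
scene middle_cap_top 0.7 [ 0.501 -0.25   0.121] [203. 254.]
scene middle_cap_top 0.6 [ 0.448 -0.163  0.13 ] [238. 210.]
scene short_cap_top 0.77 [0.557 0.189 0.101] [437. 189.]
scene tall_tube 0.65 [ 0.595  0.035 -0.001] [374. 267.]
scene middle_tube 0.91 [ 0.452 -0.167 -0.001] [247. 255.]
scene middle_tube 0.78 [ 0.371 -0.292 -0.004] [173. 252.]
scene middle_tube 0.73 [ 0.594 -0.273 -0.006] [224. 339.]
scene middle_tube 0.64 [ 0.507 -0.25   0.003] [217. 294.]
scene short_tube 0.85 [ 0.558  0.191 -0.002] [431. 223.]
top tall_cap_top 0.92 [0.591 0.03  0.154] [284. 220.]
top tall_cap_top 0.36 [ 0.397  0.122 -0.002] [240. 319.]
top middle_cap_top 0.95 [ 0.595 -0.272  0.132] [432. 229.]
top middle_cap_top 0.92 [ 0.379 -0.288  0.129] [438. 337.]
top middle_cap_top 0.89 [ 0.455 -0.166  0.128] [377. 295.]
top middle_cap_top 0.78 [ 0.507 -0.341  0.128] [465. 274.]
top short_cap_top 0.86 [0.558 0.184 0.095] [211. 237.]
top tall_tube 0.85 [0.595 0.034 0.001] [286. 233.]
top middle_tube 0.97 [ 0.374 -0.288  0.002] [426. 341.]
top middle_tube 0.76 [ 0.594 -0.272  0.001] [421. 241.]
top middle_tube 0.75 [ 0.455 -0.166  0.001] [372. 300.]
top middle_tube 0.73 [ 0.498 -0.252  0.002] [411. 283.]
top short_tube 0.69 [ 0.555  0.188 -0.   ] [217. 246.]
```

View pics/scene0.png

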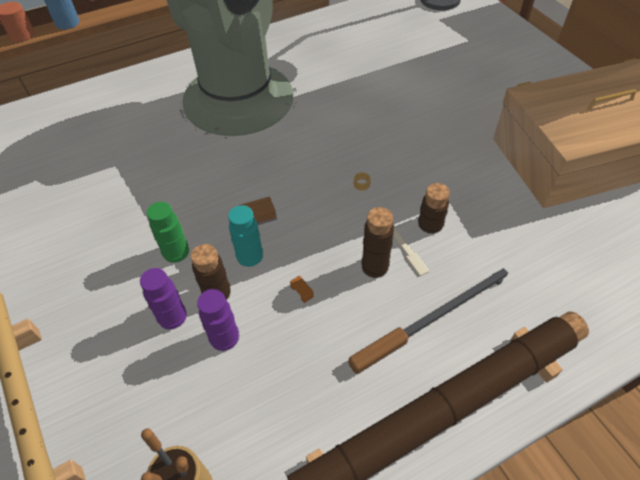

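View pics/top0.png

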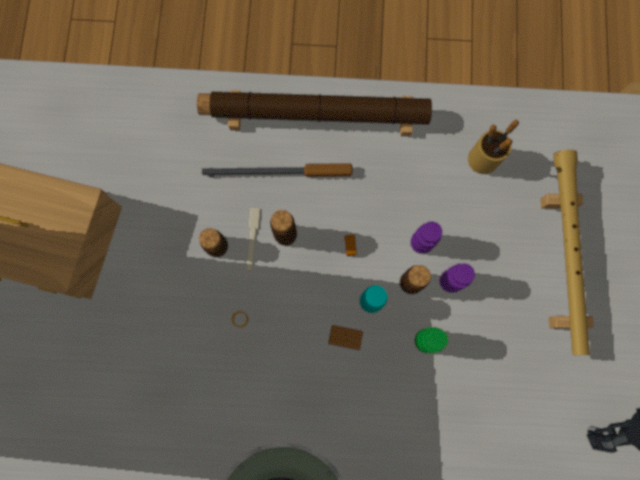

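Candidates in the scene picture: dark tube with cork cap at (209,270), green at (167,232), turquoise at (245,237), purple at (163,299) and (219,321). By the description, the middle tube is the soot-dark one at (209,270). The tall tube is at (378,240) and the short one at (434,207), and both are dark with cork caps. I'll check the choice in one close crop.

```bash
python3 - <<'E'
import cv2
i=cv2.imread("pics/scene0.png")[160:360,130:470]
cv2.imwrite("pics/crop0.png",cv2.resize(i,None,fx=2.3,fy=2.3,interpolation=cv2.INTER_CUBIC))
E
```

```text
(no output)
```

View pics/crop0.png

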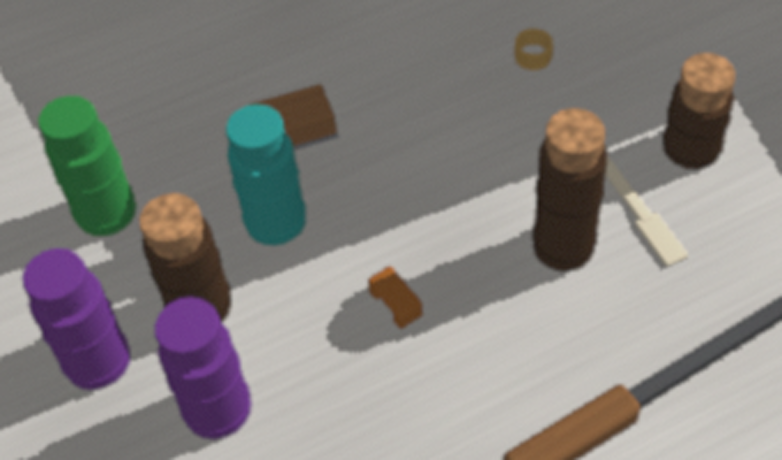

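```bash
python3 -m jog '[[[40,-30,0,0,0,0,0],[40,-30,0,0,0,0,0],[40,-30,0,0,0,0,0],[40,-30,0,0,0,0,0],[40,-30,0,0,0,0,0]]]' 20
```

```text
clock: 1.2
position: [0.3719, -0.3557, 0.3041]
tool_rot: [3.141, -0.0, 0.406]
force: [1.7, -0.9, 0.1]
grip_width: 0.012
finger_force: 0.0
```

The crop confirms it. The middle tube is dark with a cork cap (cap at crop (174,222), scene (206,256)), and the tubes around it are green, turquoise and purple. The tall tube (crop (572,135)) and the short one (crop (706,80)) are also dark and cork-capped. The first move went as planned, so I'll continue to the tall tube.

```bash
python3 -m jog '[[[40,-30,0,0,0,0,0],[40,-30,0,0,0,0,0],[40,-30,0,0,0,0,0],[40,-30,0,0,0,0,0],[40,-30,0,0,0,0,0]]]' | head -2
python3 -m jog '[[[40,-30,0,0,0,0,0],[40,-30,0,0,0,0,0],[30,-25,0,0,0,0,0],[0,0,0,0,0,0,0],[0,0,0,0,0,0,0]]]'
python3 - <<'E'
from workcell import bot
import cv2,numpy as np
for n in("scene","top"):
    f=bot.grab_frame(n);cv2.imwrite(f"pics/{n}1.png",f["img"][:,:,::-1])
    for q in("tall_cap_top","middle_cap_top","short_cap_top"):
        for d in bot.spot_point(q,f)[:6]: print(n,q,round(d["conf"],2),np.round(d["xyz"],3))
p=bot.observe();print(p["position"],p["tool_rot"],p["force"],bot.tip_reach)
E
```

```text
clock: 1.7
position: [0.4965, -0.1389, 0.3042]
clock: 2.2
position: [0.5634, -0.0185, 0.3037]
tool_rot: [-3.141, 0.0, 0.407]
force: [-0.1, -0.7, 0.1]
grip_width: -0.0001
finger_force: 0.0
scene tall_cap_top 0.73 [0.595 0.036 0.156]
scene middle_cap_top 0.85 [ 0.508 -0.342  0.13 ]
scene middle_cap_top 0.85 [ 0.451 -0.16   0.131]
scene middle_cap_top 0.8 [ 0.499 -0.249  0.12 ]
scene middle_cap_top 0.8 [ 0.597 -0.274  0.13 ]
scene middle_cap_top 0.78 [ 0.377 -0.285  0.13 ]
scene short_cap_top 0.55 [0.555 0.192 0.1  ]
top middle_cap_top 0.87 [ 0.382 -0.284  0.128]
top middle_cap_top 0.68 [ 0.508 -0.338  0.128]
top middle_cap_top 0.65 [ 0.501 -0.254  0.123]
top middle_cap_top 0.64 [ 0.454 -0.166  0.128]
top middle_cap_top 0.54 [ 0.59  -0.271  0.132]
top short_cap_top 0.88 [0.556 0.186 0.097]
[ 0.56320944 -0.01978511  0.30402478] [ 3.14143483e+00 -1.17420834e-04  4.04831687e-01] [ 0.13840654 -0.55573274  0.09508982] 0.0726
```

```bash
python3 -m jog '[[[25,-19,0,0,0,0,0],[25,-19,0,0,0,0,0],[0,0,30,0,0,0,0],[0,0,15,0,0,0,0],[0,0,0,0,0,0,0]]]'
python3 -m jog '[[[0,0,4,0,0,0,0],[0,0,4,0,0,0,0],[0,0,2,0,0,0,0],[0,0,0,0,0,0,0],[0,0,0,0,0,0,0]]]'
```

```text
clock: 3.1
position: [0.5934, 0.0353, 0.257]
tool_rot: [-3.141, 0.003, 0.406]
force: [-0.5, 0.3, 0.4]
grip_width: -0.0002
finger_force: 0.0
clock: 3.6
position: [0.5944, 0.0354, 0.2492]
tool_rot: [3.141, -0.0, 0.406]
force: [0.8, -0.6, 0.9]
grip_width: 0.0002
finger_force: 0.0
```

```bash
python3 -m jog '[[[0,0,2,0,0,0,0],[0,0,2,0,0,0,0],[0,0,2,0,0,0,0],[0,0,0,0,0,0,0]]]'|sed -n 1,4p
python3 -m jog '[[[0,0,2,0,0,0,0],[0,0,2,0,0,0,0],[0,0,2,0,0,0,0],[0,0,0,0,0,0,0]]]'|sed -n 1,4p
python3 -m jog '[[[0,0,2,0,0,0,0],[0,0,2,0,0,0,0],[0,0,2,0,0,0,0],[0,0,0,0,0,0,0]]]'|sed -n 1,4p
```

```text
clock: 4.0
position: [0.5941, 0.0354, 0.2425]
tool_rot: [-3.141, 0.0, 0.406]
force: [0.4, -0.3, 0.6]
clock: 4.4
position: [0.5942, 0.0354, 0.2366]
tool_rot: [-3.141, 0.0, 0.406]
force: [-0.2, -0.5, -0.2]
clock: 4.8
position: [0.5942, 0.0354, 0.2306]
tool_rot: [-3.141, 0.0, 0.406]
force: [-0.2, -0.9, -1.2]
```

```bash
python3 -m jog '[[[0,0,2,0,0,0,0],[0,0,2,0,0,0,0],[0,0,0,0,0,0,0]]]'|sed -n 1,4p
python3 -m jog '[[[0,0,2,0,0,0,0],[0,0,2,0,0,0,0],[0,0,0,0,0,0,0]]]'|sed -n 1,4p
python3 -m jog '[[[0,0,2,0,0,0,0],[0,0,2,0,0,0,0],[0,0,0,0,0,0,0]]]'|sed -n 1,4p
```

```text
clock: 5.1
position: [0.5941, 0.0355, 0.2266]
tool_rot: [-3.141, 0.0, 0.406]
force: [0.1, 0.1, 0.2]
clock: 5.4
position: [0.5943, 0.0355, 0.2228]
tool_rot: [-3.142, -0.0, 0.406]
force: [0.3, 1.0, 1.8]
clock: 5.7
position: [0.5942, 0.0355, 0.2186]
tool_rot: [-3.142, 0.0, 0.406]
force: [1.0, -0.5, 1.8]
```

```bash
python3 -m jog '[[[0,0,2,0,0,0,0],[0,0,1,0,0,0,0],[0,0,0,0,0,0,0]]]'|sed -n 2,4p
python3 -m jog '[[[0,0,1,0,0,0,0],[0,0,1,0,0,0,0],[0,0,0,0,0,0,0]]]'|sed -n 2,4p
python3 -m jog '[[[0,0,1,0,0,0,0],[0,0,0,0,0,0,0]]]'
```

```text
position: [0.5943, 0.0355, 0.2158]
tool_rot: [-3.142, -0.0, 0.406]
force: [0.5, 1.0, 1.3]
position: [0.5943, 0.0355, 0.2139]
tool_rot: [-3.142, -0.0, 0.406]
force: [0.5, -0.5, 3.6]
clock: 6.5
position: [0.5944, 0.0354, 0.2131]
tool_rot: [3.141, -0.0, 0.406]
force: [-0.6, 0.4, 6.1]
grip_width: -0.0001
finger_force: 3.3
```

```bash
python3 -m jog '[[[0,0,1,0,0,0,0],[0,0,0.5,0,0,0,0],[0,0,0,0,0,0,0],[0,0,0,0,0,0,0]]]'
```

```text
clock: 6.9
position: [0.5944, 0.0354, 0.2119]
tool_rot: [3.141, -0.001, 0.406]
force: [-0.5, 0.2, 10.0]
grip_width: 0.0001
finger_force: 5.4
```

The tall cap is home: the force rose at 4 N/mm to 10 N, and the top is at about 0.142 m. Next I retract and go to the middle tube.

```bash
python3 -m jog '[[[0,0,-10,0,0,0,0],[0,0,-30,0,0,0,0],[0,0,-20,0,0,0,0],[-20,22,-10,0,0,0,0],[-30,34,0,0,0,0,0]]]' |sed -n 2,4p
python3 -m jog '[[[-30,34,0,0,0,0,0],[-30,34,0,0,0,0,0],[-30,34,0,0,0,0,0],[-30,34,0,0,0,0,0],[-29,34,0,0,0,0,0]]]'|sed -n 2,4p
python3 -m jog '[[[0,0,0,0,0,0,0],[0,0,0,0,0,0,0]]]'
```

```text
position: [0.5709, -0.0342, 0.283]
tool_rot: [-3.142, -0.003, 0.41]
force: [1.1, -1.5, 0.2]
position: [0.4995, -0.2524, 0.2817]
tool_rot: [-3.141, 0.0, 0.406]
force: [1.2, -0.5, 0.2]
clock: 8.1
position: [0.5001, -0.2515, 0.2814]
tool_rot: [-3.141, 0.0, 0.404]
force: [0.3, 0.1, 0.2]
grip_width: 0.0003
finger_force: 0.0
```

```bash
python3 -m jog '[[[0,0,30,0,0,0,0],[0,0,25,0,0,0,0],[0,0,15,0,0,0,0],[0,0,5,0,0,0,0],[0,0,0,0,0,0,0]]]' |sed -n 2,4p
python3 -m jog '[[[0,0,2,0,0,0,0],[0,0,2,0,0,0,0],[0,0,2,0,0,0,0],[0,0,2,0,0,0,0],[0,0,0,0,0,0,0]]]' |sed -n 2,4p
python3 -m jog '[[[0,0,2,0,0,0,0],[0,0,2,0,0,0,0],[0,0,2,0,0,0,0],[0,0,0,0,0,0,0]]]'
```

```text
position: [0.5009, -0.2497, 0.2062]
tool_rot: [-3.141, 0.0, 0.407]
force: [-0.5, -0.3, -0.3]
position: [0.5005, -0.2507, 0.1982]
tool_rot: [-3.141, 0.0, 0.406]
force: [-0.7, 0.5, -0.8]
clock: 9.5
position: [0.5007, -0.2508, 0.1922]
tool_rot: [-3.142, -0.0, 0.406]
force: [0.2, -0.6, 1.4]
grip_width: -0.0003
finger_force: 0.8
```

Contact. Home is expected at TCP z ≈ 0.1864.

```bash
python3 -m jog '[[[0,0,2,0,0,0,0],[0,0,2,0,0,0,0],[0,0,1,0,0,0,0],[0,0,0,0,0,0,0]]]' |sed -n 2,4p
python3 -m jog '[[[0,0,1,0,0,0,0],[0,0,1,0,0,0,0],[0,0,0,0,0,0,0],[0,0,0,0,0,0,0]]]'
```

```text
position: [0.5007, -0.2508, 0.1873]
tool_rot: [-3.142, -0.0, 0.406]
force: [-0.1, -1.2, 1.7]
clock: 10.3
position: [0.5007, -0.2508, 0.1855]
tool_rot: [3.141, -0.0, 0.406]
force: [-1.0, -1.0, 5.7]
grip_width: 0.0003
finger_force: 2.3
```

```bash
python3 -m jog '[[[0,0,1,0,0,0,0],[0,0,0.5,0,0,0,0],[0,0,0,0,0,0,0],[0,0,0,0,0,0,0]]]'
```

```text
clock: 10.7
position: [0.5007, -0.2508, 0.1842]
tool_rot: [3.141, -0.0, 0.406]
force: [-0.9, 0.3, 9.5]
grip_width: -0.0
finger_force: 4.7
```

The middle cap is home too. Next is the short tube.

```bash
python3 -m jog '[[[0,0,-10,0,0,0,0],[0,0,-35,0,0,0,0],[0,0,-35,0,0,0,0],[10,-18,-10,0,0,0,0],[21,-36,0,0,0,0,0]]]' |sed -n 2,4p
python3 -m jog '[[[22,-38,0,0,0,0,0],[22,-38,0,0,0,0,0],[22,-38,0,0,0,0,0],[22,-38,0,0,0,0,0],[22,-38,0,0,0,0,0]]]'|sed -n 2,4p
python3 -m jog '[[[22,-38,0,0,0,0,0],[22,-38,0,0,0,0,0],[22,-38,0,0,0,0,0],[17,-24,0,0,0,0,0],[0,0,0,0,0,0,0]]]'|sed -n 2,4p
python3 -m jog '[[[0,0,0,0,0,0,0]]]'
```

```text
position: [0.5077, -0.1909, 0.276]
tool_rot: [3.139, -0.002, 0.401]
force: [1.7, 1.8, -0.2]
position: [0.5336, 0.0308, 0.2744]
tool_rot: [3.141, -0.0, 0.406]
force: [1.0, -0.0, -0.1]
position: [0.5551, 0.1933, 0.274]
tool_rot: [-3.14, -0.0, 0.411]
force: [-0.5, -0.1, -0.4]
clock: 12.3
position: [0.5553, 0.1889, 0.2739]
tool_rot: [3.141, 0.001, 0.407]
force: [-0.4, -0.9, 0.1]
grip_width: -0.0001
finger_force: 0.0
```

```bash
python3 -m jog '[[[0,0,30,0,0,0,0],[0,0,35,0,0,0,0],[0,0,20,0,0,0,0],[0,0,10,0,0,0,0],[0,0,0,0,0,0,0]]]' |sed -n 2,4p
python3 -m jog '[[[0,0,2,0,0,0,0],[0,0,2,0,0,0,0],[0,0,2,0,0,0,0],[0,0,2,0,0,0,0],[0,0,0,0,0,0,0]]]' |sed -n 2,4p
python3 -m jog '[[[0,0,2,0,0,0,0],[0,0,2,0,0,0,0],[0,0,2,0,0,0,0],[0,0,0,0,0,0,0]]]'
```

```text
position: [0.5554, 0.1876, 0.1783]
tool_rot: [3.141, 0.002, 0.405]
force: [-0.0, 0.1, 0.3]
position: [0.5558, 0.1887, 0.171]
tool_rot: [3.142, -0.0, 0.406]
force: [0.7, 0.2, 1.7]
clock: 13.7
position: [0.5557, 0.1887, 0.1647]
tool_rot: [-3.142, 0.0, 0.406]
force: [1.1, 0.4, 1.5]
grip_width: 0.0002
finger_force: 0.9
```

```bash
python3 -m jog '[[[0,0,2,0,0,0,0],[0,0,2,0,0,0,0],[0,0,1,0,0,0,0],[0,0,1,0,0,0,0],[0,0,0,0,0,0,0]]]' |sed -n 2,4p
python3 -m jog '[[[0,0,1,0,0,0,0],[0,0,0,0,0,0,0],[0,0,0,0,0,0,0]]]'
```

```text
position: [0.5556, 0.1886, 0.1588]
tool_rot: [-3.142, 0.0, 0.406]
force: [1.3, -0.5, 1.4]
clock: 14.5
position: [0.5557, 0.1886, 0.158]
tool_rot: [3.142, -0.0, 0.406]
force: [1.3, -0.2, 2.5]
grip_width: 0.0
finger_force: 1.5
```

```bash
python3 -m jog '[[[0,0,1,0,0,0,0],[0,0,1,0,0,0,0],[0,0,0,0,0,0,0],[0,0,0,0,0,0,0]]]'
```

```text
clock: 14.9
position: [0.5558, 0.1887, 0.1563]
tool_rot: [3.142, -0.001, 0.406]
force: [-0.3, 0.4, 9.1]
grip_width: 0.0001
finger_force: 4.7
```

The short cap is home as well. I'll retract clear of the bench and verify.

```bash
python3 -m jog '[[[0,0,-10,0,0,0,0],[0,0,-35,0,0,0,0],[0,0,-40,0,0,0,0],[0,0,-40,0,0,0,0],[-30,0,-20,0,0,0,0]]]' |sed -n 2,4p
python3 -m jog '[[[-40,-20,0,0,0,0,0],[-40,-20,0,0,0,0,0],[0,0,0,0,0,0,0]]]'
python3 - <<'E'
from workcell import bot
import cv2,numpy as np
for n in("scene","top"):
    f=bot.grab_frame(n);cv2.imwrite(f"pics/{n}2.png",f["img"][:,:,::-1])
    for q in("tall_cap_top","middle_cap_top","short_cap_top","tall_tube","short_tube"):
        for d in bot.spot_point(q,f)[:6]: print(n,q,round(d["conf"],2),np.round(d["xyz"],3))
i=cv2.imread("pics/scene2.png")[160:360,130:470]
cv2.imwrite("pics/crop2.png",cv2.resize(i,None,fx=2.3,fy=2.3,interpolation=cv2.INTER_CUBIC))
E
```

```text
position: [0.5296, 0.1779, 0.304]
tool_rot: [-3.141, -0.004, 0.406]
force: [0.5, 0.1, -0.3]
clock: 15.7
position: [0.4342, 0.182, 0.3014]
tool_rot: [3.141, 0.002, 0.408]
force: [0.5, 0.4, 0.4]
grip_width: 0.0006
finger_force: 0.0
scene tall_cap_top 0.7 [0.598 0.035 0.145]
scene tall_cap_top 0.27 [0.581 0.104 0.001]
scene middle_cap_top 0.97 [ 0.511 -0.342  0.13 ]
scene middle_cap_top 0.96 [ 0.373 -0.287  0.13 ]
scene middle_cap_top 0.77 [ 0.45  -0.162  0.13 ]
scene middle_cap_top 0.76 [ 0.5   -0.252  0.11 ]
scene middle_cap_top 0.67 [ 0.592 -0.276  0.129]
scene short_cap_top 0.72 [0.558 0.194 0.085]
scene short_cap_top 0.37 [ 0.573 -0.111  0.004]
scene tall_tube 0.84 [ 0.595  0.038 -0.002]
scene short_tube 0.97 [0.558 0.191 0.003]
top tall_cap_top 0.75 [0.591 0.034 0.142]
top tall_cap_top 0.48 [0.558 0.186 0.084]
top tall_cap_top 0.35 [0.557 0.189 0.002]
top middle_cap_top 0.89 [ 0.594 -0.267  0.13 ]
top middle_cap_top 0.86 [ 0.507 -0.336  0.129]
top middle_cap_top 0.78 [ 0.496 -0.251  0.112]
top middle_cap_top 0.71 [ 0.38  -0.288  0.129]
top middle_cap_top 0.64 [ 0.454 -0.162  0.127]
top short_cap_top 0.63 [0.558 0.186 0.084]
top tall_tube 0.82 [ 0.595  0.031 -0.001]
top short_tube 0.56 [0.553 0.182 0.004]
```

View pics/crop2.png

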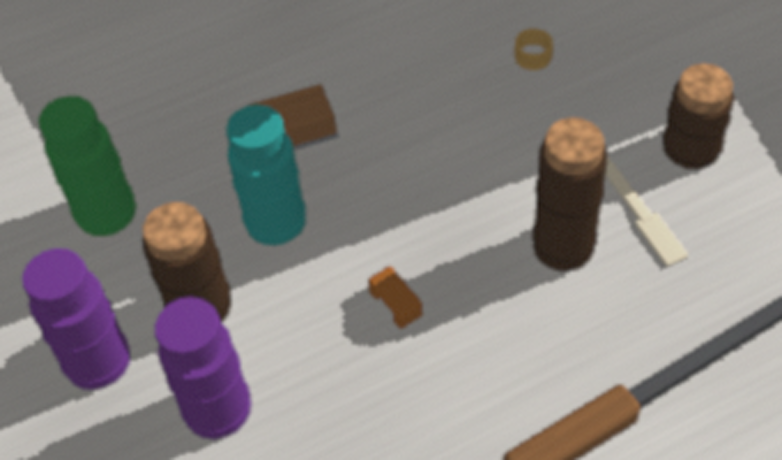

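The picture shows all three caps lower than before, at crop (575,145), (177,232) and (705,90). The tubes and bystanders haven't moved, and the arm is clear.

```bash
python3 -c "
from workcell import bot
print(bot.job_done())"
```

```text
the job is handed in; nothing more can be done
None
```

I pressed all three cork caps fully down in order (tall, middle, short), with about 10 N at most, and handed the job in at about 16 s; the final check showed the tubes and everything else where they were.

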